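Pry open the rod case and fit the support rods in the spring clamps

ROBOT

A 6-joint arm with a two-finger parallel gripper is mounted at the origin on a cart in front of the work surface, level with it; the furniture and walls round the work are solid. World frame = base frame: x ahead of the robot, y to its left, z up, the work surface at z = 0. Lengths are in mm, angles in rad, forces in N, time in s.
With the tool pointing down it reaches from about 275 to 825 mm from the base axis. Payload 5.2 kg.
Tool frame: the origin (TCP) lies at the very end of the fingers, on their centre line; the grasp point (between the pads) lies 19 mm behind it; z points along the fingers, y is the line along which they close (so a half turn about z gives the same grasp; the last joint's range is limited). The gripper opens to 93 mm and grips with 3 to 60 N. Pads are 15 mm wide; open, the fingers measure 128 mm over their backs; the gripper's body (75 mm by 188 mm) begins 65 mm behind the grasp point.
Start: joints at [-1.507, 0.259, 1.535, -0, 1.348, -0.203], TCP at [145.026, -530.54, 218.653] pointing down, gripper open.
Joint ranges: [-3.14, 3.14], [-0.91, 2.08], [0.19, 2.58], [-1.22, 4.36], [0.22, 2.71], [-3.12, 3.12]. Speed limits (rad/s): [2.57, 2.57, 3.14, 3.14, 3.14, 3.14].

INTERFACE

Orientations are given as [roll, pitch, yaw] about the fixed x, y, z axes, in that order (R = Rz(yaw) Ry(pitch) Rx(roll)).
In Python, from bench import robot gives the robot as it stands. The module is installed in compiled form; this text tells all that it offers. Calls block until the motion is done:
- robot.move_ptp(position, orientation): joint-space move of the TCP to a pose.
- robot.move_linear(position, ori=None, speed=150, f_stop=None): straight line of the TCP; ori=None keeps the orientation; speed is the mean speed in mm/s. With f_stop (N) it stops when the force on the tool has changed by that much, and returns True; else False.
- robot.move_j(angles): joint-space move.
- robot.move_gripper(opening): opening from 0.0 (shut) to 1.0 (fully open); the grip force is fixed at half the most; returns when the fingers have stopped.
- robot.sleep(seconds).
- robot.inverse_kinematics(position, orientation): joint angles nearest the present ones, or None.
- robot.get_image(name): name is "scene" or "top" or "wrist"; returns a dict with "img" (384x512x3 uint8, blue, green, red), "fovy" (degrees; the focal length in pixels is half the picture's height over the tangent of half this angle, whatever the lens; pixels are square), "cx", "cy" (the principal point, pixels), "eye" and "orientation" of the camera in the world. Camera axes: x right, y down, z forward; pixel columns grow to the right and rows downward; lengths in mm; the calibration is good to about 2 mm. A picture is of the moment at which its call begins. There is no depth.
A pose or a line that the arm cannot do raises robot.MotionError and nothing moves.
- robot.hand_in(): hands the job in; it is judged then, once.
Readings, each from a call of its own:
- robot.current_t(): time.
- robot.current_qpos(): joint angles.
- robot.current_joint_vel(): joint speeds.
- robot.current_joint_efforts(): joint torques, N m.
- robot.current_tcp_pos(): TCP position.
- robot.current_eef_rot(): TCP orientation.
- robot.current_contact_force(): force on the tool from outside, world axes, zero at the start.
- robot.current_ft_torque(): the same for the moment, N m.
- robot.current_gripper_width(): opening from 0.0 (shut) to 1.0 (fully open).
- robot.current_finger_force(): force on a finger pad.
Only numpy, scipy, OpenCV 4.12 (cv2) and the standard library are available. Lean on these libraries where they do the work, as an engineer would, in place of code of your own. Each camera call takes 0.05 s, during which the arm holds its last target. There are 200 camera calls.

TASK

Pry up the blue lid of the rod case by putting the opener's blade under it through the notch in the front, and swing the lid open until it stands about upright. Slide every rod that is in the case nose first into a clamp of the rod holder, one to a bore, fully home past the side plunger until its square head stops against the block; any rod may go in any bore. Lay the opener back on the green mat, flat and wholly within its edges, leave the lid standing open, and leave the staining jar, the dropper bottle and the violet box undisturbed.

Things in the scene. Friction and masses are not known exactly. Their poses are not given: they have to be found in the camera images.
- case: grey rod case, fixed, 145 (x) x 184 (y) x 48 mm high, walls 5 mm, inner floor 5 mm above its underside; origin at the centre of its underside; x points from the front wall (robot side) to the hinge wall. The rods lie on its floor along x, about 47 mm apart, head centres about 36 mm in front of the case's centre, head tops 27 mm above the worktop
- case_notch (a point): middle of the pry notch, on the outer face of the case's front wall: a gap 50 mm wide (y), open upwards, that starts 28 mm above the worktop; this point is 35 mm above the worktop, midway between the notch's bottom and the shut lid's underside (42 mm). The lid's front edge lies 6.5 mm behind this outer face
- case_hinge (a point): middle of the lid's hinge axis (parallel to the case's y), 45 mm above the worktop, 140 mm behind the notch point along the case's x
- case_lid (a joint): angle of the blue lid, rad: 0 shut, 1.57 upright, stop at 1.75. Lid 133 mm from hinge to front edge, 171 mm wide, 6 mm thick; shut, it lies inside the walls, flush with their top (48 mm), so only a thin blade in the notch gets under it. A friction hinge: about 2 N at the front edge moves it, and it stays at any angle where it is left
- opener: opener (pry tool): orange handle 100 mm long, 20 mm wide, 22 mm high, and a flat steel blade 75 mm long, 24 mm wide, 3 mm thick out of its front end, 11 mm above its underside. Origin at the centre of the handle's underside, x towards the blade tip, z up. Weight 0.09 kg; centre of mass about 25 mm ahead of the origin. It lies on the green mat, blade away from the robot
- opener_tip (a point): middle of the blade's tip edge, 125 mm ahead of the opener's origin and 11 mm above its underside
- tool_mat: flat green mat fixed to the worktop, 140 mm (its x) x 210 mm (its y), 2 mm thick; origin at the centre of its underside, its long axis y points away from the robot. (Fixed in the room: a tall pipe at the left end of the worktop, about x 0.6, y 0.4 to 0.5; an arm that starts beside it should draw in before turning past it)
- holder: rod holder, fixed: base plate 64x174x8 mm with three dark steel clamp blocks 60 mm deep (x), 30 mm wide, top at 50 mm, 54 mm apart along y. Each has a bore 15x15 mm right through along x, 32 mm above the worktop. Origin at the centre of the underside; rods go in along +x, away from the robot. Home: head front stops on the block, nose 10 mm out of the back
- plunger0 (a joint): spring plunger (brass ball nose, 10 mm) in the +y wall of bore 0, 30 mm behind the mouth, m: 0 fully out (it then stands 5.5 mm into the bore), 0.0015 to 0.004 with a shaft beside it. 3 N to start, 5 N pushed back; it presses the shaft to the bore's -y wall; sliding a rod past it takes about 5 N
- plunger1 (a joint): the same in bore 1
- plunger2 (a joint): the same in bore 2
- bore0 (a point): centre of the mouth of bore 0 (at the -y end of the holder), on the block's front face, 32 mm above the worktop, 30 mm in front of the holder's centre
- bore1 (a point): centre of the mouth of bore 1 (the middle one of the holder), on the block's front face, 32 mm above the worktop, 30 mm in front of the holder's centre
- bore2 (a point): centre of the mouth of bore 2 (at the +y end of the holder), on the block's front face, 32 mm above the worktop, 30 mm in front of the holder's centre
- rod1: support rod, 0.18 kg: square black head 50 mm long (x), 22x22 mm across, red dot on its back; from the middle of its front a round steel shaft, 12 mm diameter, 70 mm long, its last 12 mm tapering to a 5 mm nose. Origin at the head's centre, x towards the nose; any roll serves. Centre of mass 15 mm ahead of the origin. 2 or 3 of the 3 rods are present, in the shut case, noses to the hinge
- rod1_shoulder (a point): middle of the front face of the head of rod1, 25 mm ahead of its origin, where the shaft comes out
- rod2: the same kind of support rod as rod1 (may be absent)
- rod2_shoulder (a point): middle of the front face of the head of rod2, 25 mm ahead of its origin, where the shaft comes out
- rod3: the same kind of support rod as rod1 (may be absent)
- rod3_shoulder (a point): middle of the front face of the head of rod3, 25 mm ahead of its origin, where the shaft comes out
- staining_jar: bystander: round staining jar, 66 mm diameter, 102 mm high, behind the work; origin at its underside
- stain_violet: bystander: small white dropper bottle with violet label and black cap, 33 mm diameter, 93 mm high, behind the work; origin at its underside
- violet_box: bystander: box with a violet lid, 72x122x72 mm, behind the work; origin at its underside
Mind the look-alikes: they are no part of the job. There is more than one size of the opener; the one meant has the size given above.

How it is judged (in metres and radians):
On the way, in this order (a step that is already met when the one before it is completed fails the run):
1. the lid is raised by more than 0.15 rad with the opener touching it (value of joint case_lid above 0.15 rad and contact force between opener and case above 0.1 N), for 0.1 s.
2. the lid is swung open past 1.1 rad (value of joint case_lid above 1.1 rad), for 0.2 s.
At the end, for the whole second after the job is handed in: Lid open beyond 1.1 rad; every rod present in a bore, head front within 6 mm of the mouth centre, within 0.12 rad of the bore, plunger pushed back over 1 mm; opener's handle centre and tip within the mat's edges, tip under 25 mm and handle's underside under 15 mm up; all at rest (value of joint case_lid above 1.1 rad and ((distance between rod1_shoulder and bore0 below 0.006 m and angle between the x axis of rod1 and the x axis of holder, either way round below 0.12 rad and value of joint plunger0 above 0.001 m) or (distance between rod1_shoulder and bore1 below 0.006 m and angle between the x axis of rod1 and the x axis of holder, either way round below 0.12 rad and value of joint plunger1 above 0.001 m) or (distance between rod1_shoulder and bore2 below 0.006 m and angle between the x axis of rod1 and the x axis of holder, either way round below 0.12 rad and value of joint plunger2 above 0.001 m)) and ((distance between rod2_shoulder and bore0 below 0.006 m and angle between the x axis of rod2 and the x axis of holder, either way round below 0.12 rad and value of joint plunger0 above 0.001 m) or (distance between rod2_shoulder and bore1 below 0.006 m and angle between the x axis of rod2 and the x axis of holder, either way round below 0.12 rad and value of joint plunger1 above 0.001 m) or (distance between rod2_shoulder and bore2 below 0.006 m and angle between the x axis of rod2 and the x axis of holder, either way round below 0.12 rad and value of joint plunger2 above 0.001 m)) and ((distance between rod3_shoulder and bore0 below 0.006 m and angle between the x axis of rod3 and the x axis of holder, either way round below 0.12 rad and value of joint plunger0 above 0.001 m) or (distance between rod3_shoulder and bore1 below 0.006 m and angle between the x axis of rod3 and the x axis of holder, either way round below 0.12 rad and value of joint plunger1 above 0.001 m) or (distance between rod3_shoulder and bore2 below 0.006 m and angle between the x axis of rod3 and the x axis of holder, either way round below 0.12 rad and value of joint plunger2 above 0.001 m)) and x of opener in the frame of tool_mat between -0.071 and 0.071 m and y of opener in the frame of tool_mat between -0.107 and 0.107 m and x of opener_tip in the frame of tool_mat between -0.071 and 0.071 m and y of opener_tip in the frame of tool_mat between -0.107 and 0.107 m and z of opener_tip in the frame of tool_mat below 0.025 m and z of opener in the frame of tool_mat below 0.015 m and linear speed of each of rod1, rod2, rod3, opener below 0.03 m/s); the robot touches nothing.
It fails at once if the staining jar is moved by more than 25 mm or tipped (distance of staining_jar from where it was at the start of the episode above 0.025 m or angle between staining_jar's own z axis and vertical above 0.4 rad).
It fails at once if the stain violet is moved by more than 25 mm or tipped (distance of stain_violet from where it was at the start of the episode above 0.025 m or angle between stain_violet's own z axis and vertical above 0.4 rad).
It fails at once if the violet box is moved by more than 25 mm or tipped (distance of violet_box from where it was at the start of the episode above 0.025 m or angle between violet_box's own z axis and vertical above 0.4 rad).
Of rod1, rod2, rod3 only 2 to 3 are there at a start; the rules pass over those that are not, and their reading is None.
At some moment in a run one of opener may be knocked a few centimetres aside while the robot is not near it.
Once in a run the grip may slacken for a moment while it holds something.
It also fails if it takes over 210 s, if anything falls off the work surface, if the arm or the gripper's body presses on something with over 40 N, if the wrist force passes 120 N, or if a joint passes its speed limit or range.

## Working session

There is one attempt and no reset: what is moved stays moved. The work goes in short steps, each a Python script; the robot and the scene stay as the last script left them, time stands still between calls to the robot, and variables do not carry over. Pictures are saved under pics/ and viewed, at most 14 in all, crops included, and the job is handed in when it is done.

```bash
mkdir -p pics; cat > h.py <<'E'
from bench import robot
import numpy as np, cv2
from scipy.spatial.transform import Rotation as R
def cam(n):
    d=robot.get_image(n); return d
def rotm(d):
    o=np.array(d['orientation'],float)
    return o if o.shape==(3,3) else R.from_euler('xyz',o).as_matrix()
def f(d): return d['img'].shape[0]/2/np.tan(np.radians(d['fovy'])/2)
def px2w(d,u,v,z):
    r=rotm(d)@np.array([(u-d['cx'])/f(d),(v-d['cy'])/f(d),1]); e=np.array(d['eye'])
    return e+r*(z-e[2])/r[2]
def w2px(d,p):
    c=rotm(d).T@(np.array(p,float)-d['eye']); return c[:2]/c[2]*f(d)+[d['cx'],d['cy']]
E
python3 - <<'E'
from h import *
import pickle
for n in ('top','scene'):
    d=cam(n); pickle.dump(d,open(n+'.pkl','wb'))
    cv2.imwrite(f'pics/{n}0.png',cv2.resize(d['img'],(800,600),interpolation=cv2.INTER_CUBIC))
    print(n,d['eye'],d['orientation'],d['fovy'],d['cx'],d['cy'])
E
```

```text
top [ 520.42017124  -38.44939956 1126.60513438] [-3.0570005   0.00405    -1.56099806] 43.86724408867115 249.64773944597977 186.06252513305895
scene [196.78037332 626.56429325 467.00340894] [-2.05956457  0.01947464 -2.54556044] 49.91858256811305 258.794103757931 195.84736675892418
```

View pics/top0.png

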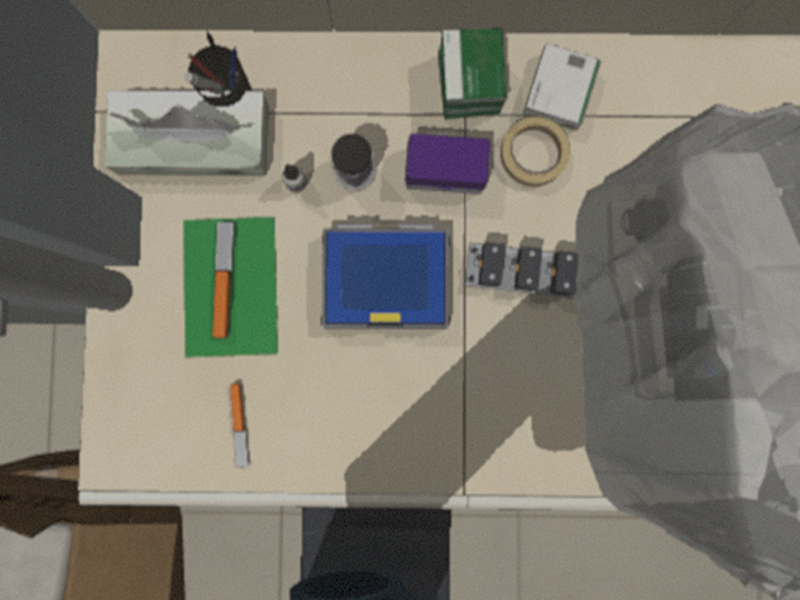

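View pics/scene0.png

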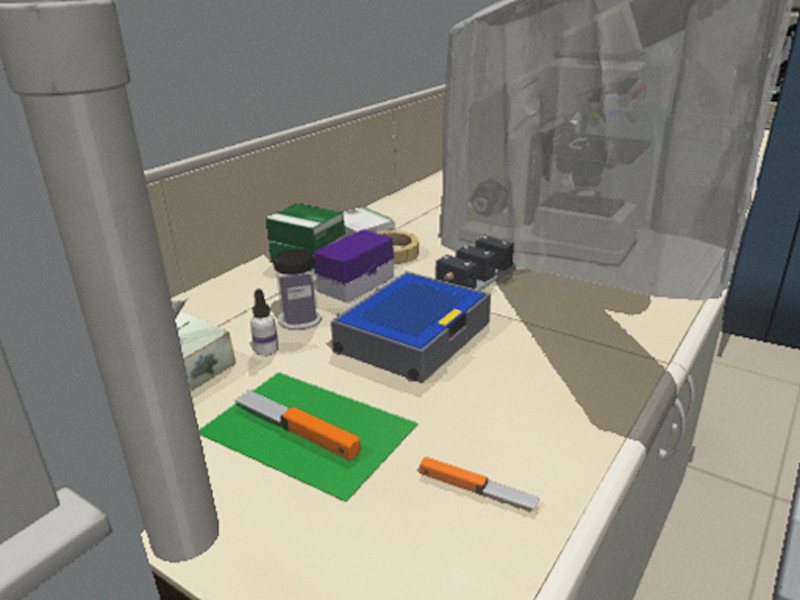

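```bash
python3 - <<'E'
from h import *
import pickle
d=pickle.load(open('top.pkl','rb')); s=pickle.load(open('scene.pkl','rb'))
np.set_printoptions(precision=1,suppress=True)
k=1.5625
def P(n,u,v,z,D=d): print(n,px2w(D,u/k,v/k,z)[:3])
hsv=cv2.cvtColor(d['img'],cv2.COLOR_BGR2HSV)
def seg(n,lo,hi,z,box):
    m=cv2.inRange(hsv,lo,hi); q=np.zeros_like(m); x0,y0,x1,y1=[int(a/k) for a in box]; q[y0:y1,x0:x1]=m[y0:y1,x0:x1]
    c=max(cv2.findContours(q,0,1)[0],key=cv2.contourArea); r=cv2.boxPoints(cv2.minAreaRect(c))
    w=np.array([px2w(d,u,v,z)[:2] for u,v in r]); print(n,w.mean(0),'sides',np.linalg.norm(w[1]-w[0]),np.linalg.norm(w[2]-w[1]),'ang',np.degrees(np.arctan2(*(w[1]-w[0])[::-1])),np.degrees(np.arctan2(*(w[2]-w[1])[::-1])))
seg('mat',(45,80,40),(85,255,255),2,(150,190,300,380))
seg('lid',(100,100,40),(125,255,255),48,(300,210,470,340))
seg('handle',(3,120,100),(20,255,255),20,(190,260,250,350))
seg('small',(3,120,100),(20,255,255),15,(210,370,260,440))
for n,u,v,z in [('blade tip',225,222,13),('blk2',492,264,50),('blk1',528,268,50),('blk0',565,273,50),('case FL',323,328,48),('case FR',449,328,48),('case BL',325,230,48),('case BR',450,230,48),('edge',300,497,0),('jar',352,150,102),('box',448,160,72)]: P(n,u,v,z)
for u,v in [(440,240),(700,300),(530,260),(620,290)]: P('cover',u,v,0,s)
print(w2px(d,[145,-530,218])*k,robot.current_tcp_pos())
E
```

```text
mat [621.2 211. ] sides 138.99189653309372 208.27474066747942 ang -88.0680433450605 -177.29733863409814
lid [632.8 -25.8] sides 171.4422792063438 132.5426479070378 ang -89.47706133311785 -179.78727505614972
handle [593.4 219.6] sides 98.57325201694671 20.835608522995255 ang -0.8905504231707778 -92.07792416319786
small [440.9 192.8] sides 14.488246833227581 68.93792042173844 ang -84.02192313757082 -172.98415970714476
blade tip [716.8 217.8  13. ]
blk2 [ 652.1 -181.    50. ]
blk1 [ 646.7 -233.3   50. ]
blk0 [ 639.9 -286.9   50. ]
case FL [556.8  63.4  48. ]
case FR [ 558.5 -118.9   48. ]
case BL [700.1  62.9  48. ]
case BR [ 701.8 -120.    48. ]
edge [307.5  97.7   0. ]
jar [804.9  21.9 102. ]
box [ 799.7 -115.    72. ]
cover [ 790.2 -353.     0. ]
cover [ 322.  -353.5    0. ]
cover [ 606.3 -356.3    0. ]
cover [ 436. -323.    0.]
[810.4 680.2] [ 145.  -530.1  217.9]
```

```bash
python3 - <<'E'
from h import *
np.set_printoptions(precision=3,suppress=True)
print(robot.current_eef_rot(),robot.current_gripper_width())
p=np.array(robot.current_tcp_pos()); q=robot.current_eef_rot()
robot.move_linear([85,-310,300],q)
j=list(robot.current_qpos()); print(j)
j[0]=0.35; robot.move_j(j); print(robot.current_tcp_pos(),robot.current_eef_rot())
robot.move_ptp([560,212,300],[np.pi,0,0]); print(robot.current_qpos(),robot.current_t())
d=cam('wrist'); print(d['eye'],d['orientation'],d['fovy'])
import pickle; pickle.dump(d,open('w1.pkl','wb')); cv2.imwrite('pics/w1.png',d['img'])
E
```

```text
[-3.14  -0.     0.267] 0.9978350551925638
[np.float64(-1.6546580127915864), np.float64(-0.22746270721596512), np.float64(1.8349387461400466), np.float64(-0.00017717439027682065), np.float64(1.536393939387952), np.float64(-0.35066061165503176)]
[246.182 207.221 299.641] [-3.139 -0.     2.27 ]
[0.176 0.31  1.269 0.    1.563 1.746] 5.7833
[633.325 210.853 466.861] [ 2.873  0.001 -1.572] 59.2358033970541
```

View pics/w1.png

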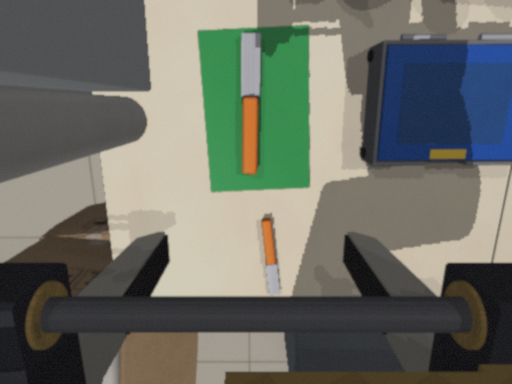

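```bash
cat >> h.py <<'E'
DN=np.pi
def blob(d,lo,hi,z,near,rad):
    hsv=cv2.cvtColor(d['img'],cv2.COLOR_BGR2HSV); m=cv2.inRange(hsv,lo,hi)
    u=w2px(d,[near[0],near[1],z]); q=np.zeros_like(m); cv2.circle(q,tuple(int(a) for a in u),rad,255,-1)
    c=max(cv2.findContours(m&q,0,1)[0],key=cv2.contourArea); r=cv2.boxPoints(cv2.minAreaRect(c))
    w=np.array([px2w(d,a,b,z)[:2] for a,b in r]); a,b=w[1]-w[0],w[2]-w[1]
    if np.linalg.norm(a)<np.linalg.norm(b): a,b=b,a
    if a[0]<0:a=-a
    return w.mean(0),np.linalg.norm(a),np.linalg.norm(b),np.arctan2(a[1],a[0])
E
python3 - <<'E'
from h import *
import pickle
d=pickle.load(open('w1.pkl','rb'))
print(blob(d,(3,120,80),(20,255,255),22,(593,220),50))
print(blob(d,(45,80,40),(85,255,255),2,(621,211),150))
print(px2w(d,251,33,15),px2w(d,250,97,20),px2w(d,250,174,20), px2w(d,380,163,48),px2w(d,448,154,48))
# move closer for a check
robot.move_ptp([590,219,150],[DN,0,0])
d=cam('wrist'); pickle.dump(d,open('w2.pkl','wb')); cv2.imwrite('pics/w2.png',d['img'])
print(blob(d,(3,120,80),(20,255,255),22,(593,220),90))
E
```

```text
(array([593.10687234, 218.75365641]), np.float64(97.65190425574487), np.float64(20.21031478698623), np.float64(0.0010319064908410427))
(array([621.66808107, 210.10413624]), np.float64(208.05683247101985), np.float64(138.2803557895648), np.float64(0.08999491678787615))
[717.18324902 216.99791581  15.        ] [641.97221016 218.53102509  20.        ] [542.50963756 219.05415907  20.        ] [562.12156491  55.806691    48.        ] [573.35485772 -27.54006479  48.        ]
(array([593.27419365, 218.97490916]), np.float64(99.03270670057698), np.float64(19.234247989496463), np.float64(-0.025326787638494393))
```

View pics/w2.png

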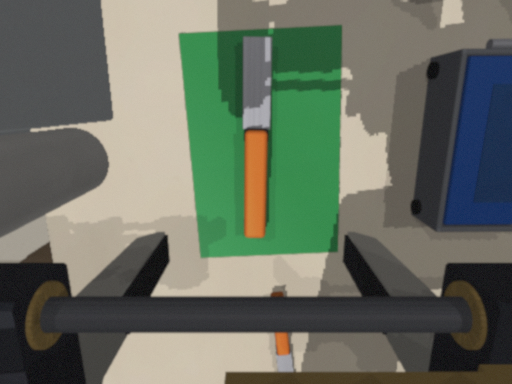

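```bash
python3 - <<'E'
from h import *
import pickle
robot.move_linear([613,218.7,60],[DN,0,-0.015])
robot.move_gripper(0.5)
print(robot.move_linear([613,218.7,5.5],speed=50,f_stop=8),robot.current_tcp_pos())
robot.move_gripper(0.0); print(robot.current_gripper_width(),robot.current_finger_force())
robot.move_linear([613,218.7,150],speed=100)
print(robot.current_gripper_width(),robot.current_finger_force())
robot.move_linear([430,100,150],[DN,0,0])
robot.move_linear([425,-26,80])
print(robot.current_gripper_width(),robot.current_tcp_pos())
d=cam('wrist'); pickle.dump(d,open('w3.pkl','wb')); cv2.imwrite('pics/w3.png',d['img'])
s=cam('scene'); pickle.dump(s,open('s3.pkl','wb')); cv2.imwrite('pics/s3.png',np.hstack([cv2.resize(d['img'],(400,300)),cv2.resize(s['img'],(400,300))]))
E
```

```text
False [613.36191363 218.77682188   5.92482245]
0.21205154155028047 29.999596774578094
0.21338666558650882 29.999196231365204
0.2112651257874053 [425.2036883  -25.65170013  80.26466167]
```

View pics/s3.png

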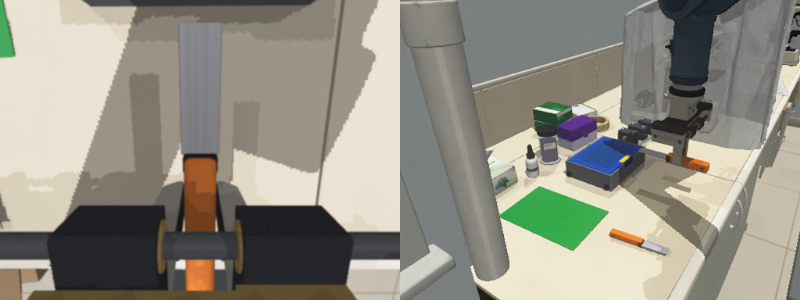

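```bash
python3 - <<'E'
from h import *
import pickle
d=pickle.load(open('w3.pkl','rb'))
for u,v in [(257,29),(257,198)]: print(px2w(d,u,v,88))
robot.move_linear([425,-26,27.5],speed=80)
print(robot.move_linear([482,-26,27.5],speed=40,f_stop=6),robot.current_tcp_pos(),robot.current_contact_force())
s=cam('scene'); cv2.imwrite('pics/s4.png',cv2.resize(s['img'][150:330,180:440],(780,540),interpolation=cv2.INTER_CUBIC))
E
```

```text
[529.78823776 -27.12692027  88.        ]
[454.45937971 -27.12791316  88.        ]
False [481.76460733 -25.96468152  27.5035261 ] [ 0.96325882  0.93332792 -1.02030626]
```

View pics/s4.png

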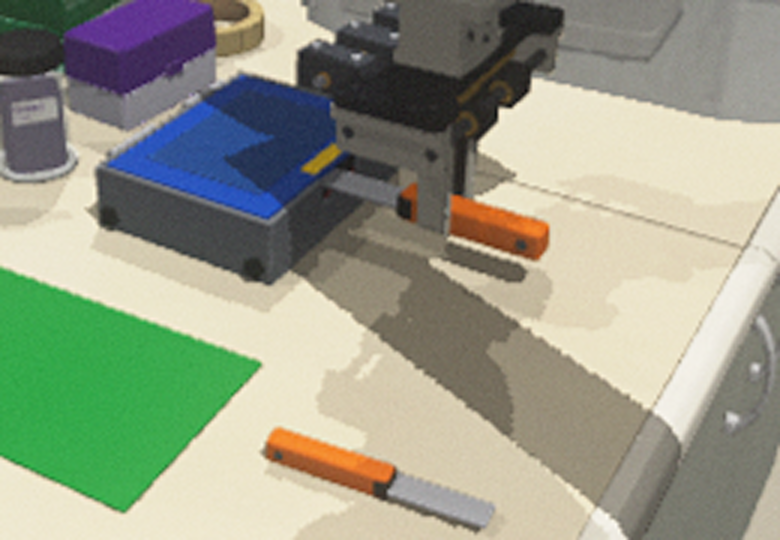

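```bash
python3 - <<'E'
from h import *
import pickle
hx,hz,r,off=700,45,112,4.5
for th in [0.04,0.12,0.22,0.35,0.5,0.65,0.8,0.95,1.1,1.25,1.4,1.53]:
    x=hx-r*np.cos(th)-off*np.sin(th)-104; z=hz+r*np.sin(th)-off*np.cos(th)-7.7
    st=robot.move_linear([x,-26,z],speed=40,f_stop=25)
    print(th,st,np.round(robot.current_contact_force(),1),round(robot.current_gripper_width(),3))
    if th==.35: robot.sleep(.2)
    if st: break
robot.sleep(.4)
s=cam('scene'); pickle.dump(s,open('s5.pkl','wb')); t=cam('top')
cv2.imwrite('pics/s5.png',np.hstack([cv2.resize(s['img'][100:300,180:440],(400,308)),cv2.resize(t['img'][120:280,150:400],(400,308))]))
print(robot.current_t())
E
```

```text
0.04 False [-0.1  0.5 -1.2] 0.215
0.12 False [-0.5 -0.  -1.4] 0.21
0.22 False [-0.3 -0.8 -2.2] 0.213
0.35 False [-0.3  0.5 -1.3] 0.213
0.5 False [-0.3 -0.2  0.2] 0.211
0.65 False [ 0.4 -0.  -0.7] 0.213
0.8 False [-0.1 -0.2 -2.2] 0.215
0.95 False [ 0.5 -0.2 -0. ] 0.211
1.1 False [ 0.   0.3 -1.1] 0.211
1.25 False [ 0.5  1.  -1.3] 0.213
1.4 False [-0.  -0.6 -1.2] 0.21
1.53 False [-0.2  0.3 -0.6] 0.214
23.75
```

View pics/s5.png

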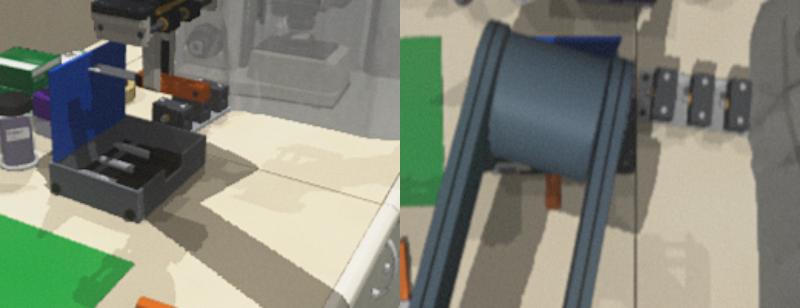

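```bash
python3 - <<'E'
from h import *
import pickle
p=robot.current_tcp_pos()
robot.move_linear([430,-26,p[2]],speed=120)
robot.move_linear([430,110,150],speed=200)
robot.move_linear([605,212,120],[DN,0,0],speed=200)
robot.move_linear([605,212,15],speed=100)
print(robot.move_linear([605,212,5],speed=25,f_stop=4),robot.current_tcp_pos())
robot.move_gripper(0.45)
robot.move_linear([605,212,100],speed=150)
robot.move_ptp([540,-26,230],[DN,0,0])
d=cam('wrist'); pickle.dump(d,open('w6.pkl','wb')); cv2.imwrite('pics/w6.png',cv2.resize(d['img'],(800,600)))
s=cam('scene');cv2.imwrite('pics/s6.png',s['img'])
print(robot.current_t(),d['eye'])
E
```

```text
True [605.08590464 211.99360823   5.62496967]
31.3917 [613.60430839 -26.39179228 395.65611991]
```

View pics/w6.png

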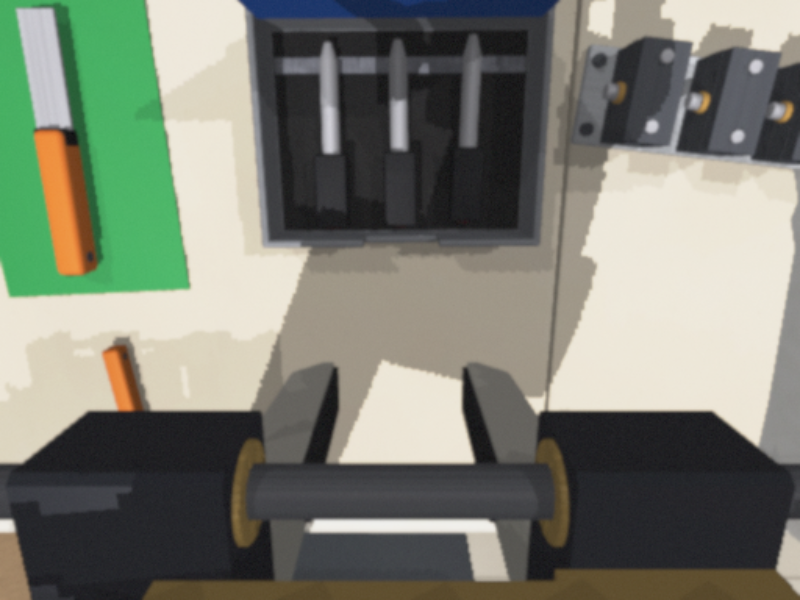

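View pics/s6.png

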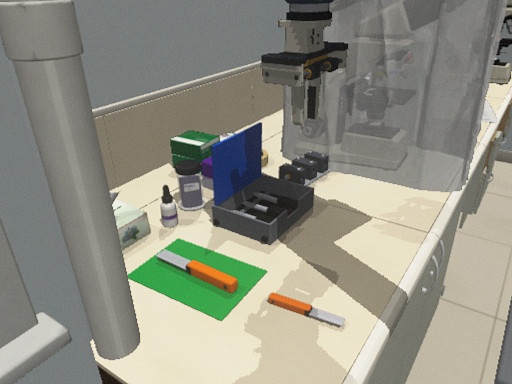

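```bash
python3 - <<'E'
from h import *
import pickle
np.set_printoptions(precision=1,suppress=True)
d=pickle.load(open('w6.pkl','rb'));k=1.5625
for n,hb,sh,ti in [('L',(333,222),(331,154),(328,42)),('M',(400,224),(399,150),(398,40)),('R',(466,220),(469,148),(473,36))]:
    print(n,'headback',px2w(d,hb[0]/k,hb[1]/k,27),'shoulder',px2w(d,sh[0]/k,sh[1]/k,22),'tip',px2w(d,ti[0]/k,ti[1]/k,16))
print('cover',px2w(d,798/k,200/k,0),px2w(d,765/k,450/k,0))
robot.move_ptp([470,-215,180],[DN,0,0])
d=cam('wrist'); pickle.dump(d,open('w7.pkl','wb')); cv2.imwrite('pics/w7.png',cv2.resize(d['img'],(800,600)))
E
```

```text
L headback [573.4  20.5  27. ] shoulder [618.8  20.9  22. ] tip [689.3  21.1  16. ]
M headback [572. -26.  27.] shoulder [621.4 -25.3  22. ] tip [690.5 -24.8  16. ]
R headback [574.7 -71.7  27. ] shoulder [622.6 -72.8  22. ] tip [692.8 -73.7  16. ]
cover [ 586.3 -318.7    0. ] [ 380.2 -332.3    0. ]
```

View pics/w7.png

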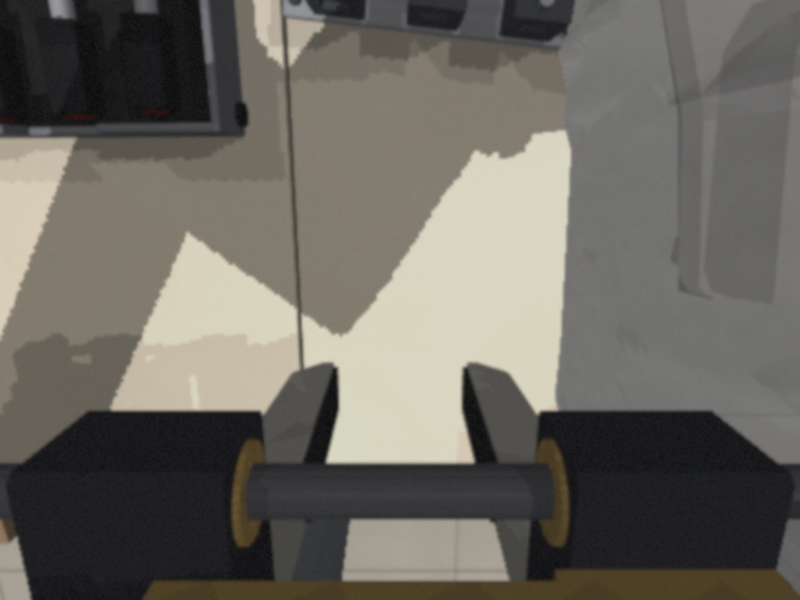

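```bash
python3 - <<'E'
from h import *
import pickle
np.set_printoptions(precision=1,suppress=True)
k=1.5625
d=pickle.load(open('w7.pkl','rb'));t=pickle.load(open('top.pkl','rb'));w6=pickle.load(open('w6.pkl','rb'))
for h in (0,60,120): print(h,px2w(d,570/k,140/k,h),px2w(d,560/k,330/k,h),'top',px2w(t,578/k,300/k,h),px2w(t,583/k,420/k,h))
print('w6',px2w(w6,798/k,200/k,0),px2w(w6,798/k,200/k,100))
robot.move_ptp([565,-190,230],[DN,0,0])
d=cam('wrist'); pickle.dump(d,open('w8.pkl','wb')); cv2.imwrite('pics/w8.png',cv2.resize(d['img'],(800,600)))
E
```

```text
0 [ 557.8 -321.6    0. ] [ 432.9 -325.3    0. ] top [ 604.5 -317.7    0. ] [ 424.8 -323.1    0. ]
60 [ 555.4 -303.2   60. ] [ 452.1 -306.3   60. ] top [ 600.  -302.8   60. ] [ 429.9 -307.9   60. ]
120 [ 553.  -284.8  120. ] [ 471.3 -287.2  120. ] top [ 595.5 -287.9  120. ] [ 435.  -292.8  120. ]
w6 [ 586.3 -318.7    0. ] [ 593.2 -244.8  100. ]
```

View pics/w8.png

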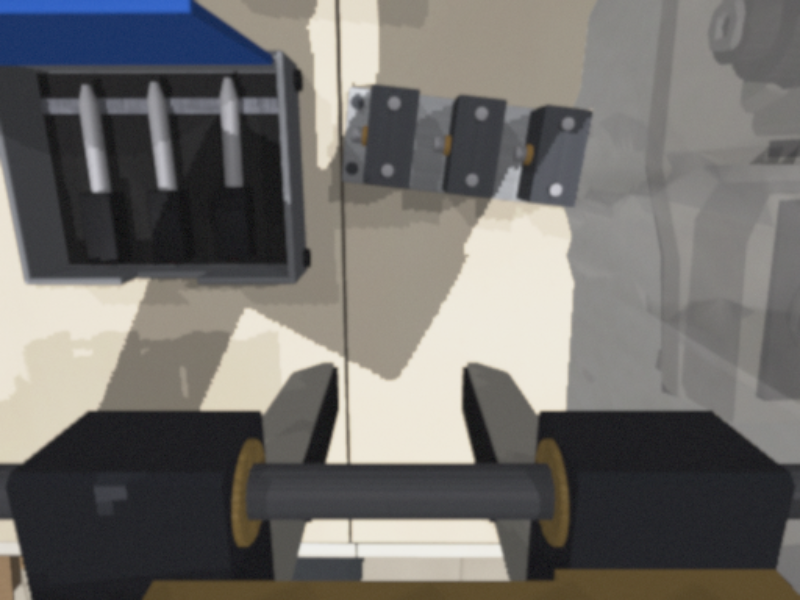

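```bash
python3 - <<'E'
from h import *
import pickle
np.set_printoptions(precision=1,suppress=True)
d=pickle.load(open('w8.pkl','rb'));k=1.5625
g=cv2.cvtColor(d['img'],cv2.COLOR_BGR2GRAY).astype(float)
C=[]
for a,b in [((394,103),(388,170)),((482,114),(472,180)),((568,124),(556,189))]:
    w=[]
    for u,v in (a,b):
        u,v=u/k,v/k; U,V=int(round(u)),int(round(v)); p=g[V-6:V+7,U-6:U+7]; p=np.clip(p-np.percentile(p,75),0,None)
        yy,xx=np.mgrid[V-6:V+7,U-6:U+7]; w.append(px2w(d,(p*xx).sum()/p.sum(),(p*yy).sum()/p.sum(),51)[:2])
    w=np.array(w); C.append(w.mean(0)); print(w.mean(0),np.linalg.norm(w[0]-w[1]),np.arctan2(*(w[0]-w[1])[::-1]))
C=np.array(C); print(np.diff(C,axis=0),np.linalg.norm(np.diff(C,axis=0),axis=1)); v=C[0]-C[2]; print('yaw',np.arctan2(-v[0],v[1]))
for u,v in [(372,85),(418,90),(412,188),(364,183),(526,200),(577,206),(591,110),(530,105)]: print((u,v),px2w(d,u/k,v/k,50)[:2])
t=pickle.load(open('top.pkl','rb'))
for u,v in [(492,264),(528,268),(565,273)]: print(px2w(t,u/k,v/k,50)[:2])
E
```

```text
[ 655.2 -182.8] 40.17915520265186 -0.10807205257572024
[ 649.4 -236.7] 40.21479852022662 -0.10907529497804709
[ 643.4 -290.6] 40.63154090416433 -0.1106593131387865
[[ -5.8 -53.9]
 [ -6.  -53.9]] [54.2 54.2]
yaw -0.10935860824051356
(372, 85) [ 685.  -171.8]
(418, 90) [ 682.2 -199.9]
(412, 188) [ 623.6 -196.7]
(364, 183) [ 626.7 -166. ]
(526, 200) [ 616.3 -270.3]
(577, 206) [ 612.5 -303.6]
(591, 110) [ 670.9 -306.9]
(530, 105) [ 673.7 -269. ]
[ 652.1 -181. ]
[ 646.7 -233.3]
[ 639.9 -286.9]
```

```bash
cat >> h.py <<'E'
PSI=-0.1094; AX=np.array([np.cos(PSI),np.sin(PSI),0])
C=np.array([[643.5,-290.4],[649.4,-236.7],[655.2,-182.9]])
def pose(i,s,th,dy=0,dz=0,g=38.5,up=8):
    m=np.array([*C[i],32.])-30*AX; ori=[np.pi-th,0,PSI]
    tz=R.from_euler('xyz',ori).as_matrix()[:,2]
    p=m-(g+s)*AX+up*tz+dy*np.array([-AX[1],AX[0],0])+[0,0,dz]
    return p,ori
def pick(x,y,z=8.5):
    robot.move_ptp([x,y,130],[DN,0,0]); robot.move_gripper(0.34)
    robot.move_linear([x,y,60],speed=120)
    st=robot.move_linear([x,y,z],speed=50,f_stop=8); print('down',st,robot.current_tcp_pos()[2])
    robot.move_gripper(0.0); print('w',robot.current_gripper_width())
    robot.move_linear([x,y,150],speed=120); print('w',robot.current_gripper_width())
E
python3 - <<'E'
from h import *
np.set_printoptions(precision=2,suppress=True)
for i,th in ((0,.73),(1,.38),(2,0)):
    for s in (90,0): p,o=pose(i,s,th); print(i,s,p,robot.inverse_kinematics(p,o))
pick(584,-72.2)
p,o=pose(0,90,.73)
robot.move_linear([450,-120,170],[DN,0,0],speed=150)
robot.move_ptp([p[0]-10,p[1]+40,130],o)
robot.move_linear(p,speed=100); robot.sleep(.3)
print('w',robot.current_gripper_width(),robot.current_tcp_pos(),p,robot.current_t())
d=cam('wrist'); import pickle; pickle.dump(d,open('w9.pkl','wb'));s=cam('scene')
cv2.imwrite('pics/w9.png',np.hstack([cv2.resize(d['img'],(400,300)),cv2.resize(s['img'][40:260,240:500],(400,300))]))
E
```

```text
0 90 [ 485.37 -278.4    26.04] [-0.29  0.57  1.91 -1.06  0.85  2.21]
0 0 [ 574.83 -288.22   26.04] [-0.26  0.67  1.68 -0.96  0.94  2.07]
1 90 [ 491.52 -222.34   24.57] [-0.39  0.45  1.88 -0.53  0.78  1.67]
1 0 [ 580.99 -232.17   24.57] [-0.35  0.57  1.64 -0.48  0.89  1.64]
2 90 [ 497.65 -165.59   24.  ] [-0.53  0.43  1.83 -0.    0.88  1.15]
2 0 [ 587.11 -175.42   24.  ] [-0.47  0.55  1.6  -0.    0.99  1.21]
down False 8.872051138150827
w 0.23171016508699316
w 0.23238332335566755
w 0.2336046118006793 [ 485.62 -278.31   26.46] [ 485.37 -278.4    26.04] 41.1167
```

View pics/w9.png

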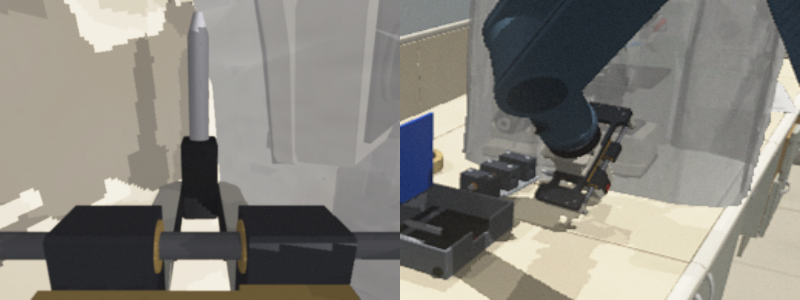

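```bash
python3 - <<'E'
from h import *
import pickle
np.set_printoptions(precision=2,suppress=True)
d=pickle.load(open('w9.pkl','rb'))
m=np.array([*C[0],32.])-30*AX
print(w2px(d,m-90*AX),w2px(d,m-20*AX),w2px(d,m-15*AX))
for s in (60,45,30,15,-1.5):
    p,o=pose(0,s,.73); st=robot.move_linear(p,speed=35,f_stop=22)
    e=np.array(robot.current_tcp_pos())-p
    print(s,st,'along',e@AX,'lat',e@[-AX[1],AX[0],0],'z',e[2],'F',np.array(robot.current_contact_force()),robot.current_gripper_width())
    if st: break
E
```

```text
[253.12 180.2 ] [252.57  18.98] [252.52   5.85]
60 False along -0.2913820727760433 lat 0.012717280290479612 z -0.08657610464777576 F [ 0.09  0.1  -1.51] 0.23262426938744976
45 False along 0.09794382664920272 lat 0.014563266341018356 z -0.06681841157393009 F [-0.17  0.46 -0.92] 0.2355766505043131
30 False along -1.0756281625588149 lat -0.26631375740494856 z -0.23763589169935884 F [-4.52  0.77 -0.88] 0.23331829598151863
15 False along -0.15244880907736297 lat -0.16650824852302248 z -0.09938782921683398 F [-3.79 -1.02 -0.51] 0.23107607501313865
-1.5 False along -2.741210606395631 lat -0.15649312936738163 z -0.30179169782832815 F [-10.45   2.16   2.1 ] 0.23208861987561674
```

```bash
cat >> h.py <<'E'
def finish(i,th,op):
    p,o=pose(i,-5,th); st=robot.move_linear(p,speed=15,f_stop=20)
    e=np.array(robot.current_tcp_pos())-p; print('home',st,'s',-5-e@AX,np.round(robot.current_contact_force(),1),robot.current_gripper_width())
    robot.move_linear(robot.current_tcp_pos(),speed=20)
    robot.move_gripper(op)
    p,o=pose(i,75,th); print('out',robot.move_linear(p,speed=100,f_stop=15),np.round(robot.current_contact_force(),1))
    robot.move_linear([p[0]-20,p[1]+30,170],speed=200)
def insert(i,th,op):
    p,o=pose(i,90,th)
    robot.move_linear([450,-120,170],[DN,0,0],speed=200)
    robot.move_ptp([p[0]-10,p[1]+40,110],o); robot.move_linear(p,speed=100); print('w',robot.current_gripper_width())
    for s in (60,45,30,15,-1.5):
        p,o=pose(i,s,th); st=robot.move_linear(p,speed=40,f_stop=22)
        e=np.array(robot.current_tcp_pos())-p
        print(s,st,'along',e@AX,'lat',e@[-AX[1],AX[0],0],'F',np.array(robot.current_contact_force()),robot.current_gripper_width())
        if st and s>2: return False
    finish(i,th,op); return True
E
python3 - <<'E'
from h import *
np.set_printoptions(precision=2,suppress=True)
finish(0,.73,0.34)
pick(584,-25.6)
print(insert(1,.38,0.32))
print(robot.current_t())
E
```

```text
home False s 0.9339521811211515 [-17.6   6.3   7.2] 0.23337116067307842
out False [-0.7 -0.2 -0. ]
down False 8.825718695643168
w 0.2349406883198583
w 0.23272271452380455
w 0.2330707625303402
60 False along -0.3466171239166355 lat 0.06343352442214696 F [-0.4   0.95 -2.05] 0.23236981720097488
45 False along 0.13330852912898356 lat -0.0009415263613960233 F [ 1.19  0.61 -2.28] 0.23727974727416637
30 False along -0.04214163276688417 lat -0.5041582988920746 F [-2.77 -3.63 -2.2 ] 0.23296656721296358
15 False along 1.9530997107848191 lat -0.26357530759624626 F [ 2.36 -3.6  -1.2 ] 0.23610094802998835
-1.5 False along -0.735353106232611 lat -0.08479958065896821 F [-2.25 -4.27 -0.17] 0.23108542547949854
home False s -1.5843707298710585 [-10.3  -2.4   3.2] 0.236272186709411
out False [ 0.9  0.3 -0.2]
True
61.0
```

```bash
python3 - <<'E'
from h import *
np.set_printoptions(precision=2,suppress=True)
pick(584,20.7)
print(insert(2,0.0,0.32))
robot.move_ptp([540,-180,230],[DN,0,0])
d=cam('wrist'); import pickle; pickle.dump(d,open('w10.pkl','wb'))
s=cam('scene')
cv2.imwrite('pics/w10.png',np.vstack([cv2.resize(d['img'][30:200,160:430],(780,491))]))
pickle.dump(s,open('s10.pkl','wb'));print(robot.current_t())
E
```

```text
down False 8.84510904430327
w 0.23575641152949614
w 0.23548852475350857
w 0.23070857471307094
60 False along -0.33178089706795466 lat 0.12358444377488464 F [ 0.15 -0.82 -1.5 ] 0.23259957682128582
45 False along 0.08188211331637642 lat 0.0736455667650855 F [-0.42  0.67 -2.07] 0.23190550765165058
30 False along 0.9107627854984671 lat -0.6540448180454742 F [ 0.71 -2.79 -3.42] 0.23355548133400983
15 False along 1.088954818018236 lat -0.34595242622308076 F [ 1.34 -2.99 -2.56] 0.23556823039076158
-1.5 False along 0.9955288300637772 lat -0.30562435481789657 F [ 1.92 -4.84 -3.95] 0.23308720564432106
home False s -3.159603025884277 [-5.1 -3.1 -0.8] 0.2332046982319072
out False [-1.3  0.   0.8]
True
74.85
```

View pics/w10.png

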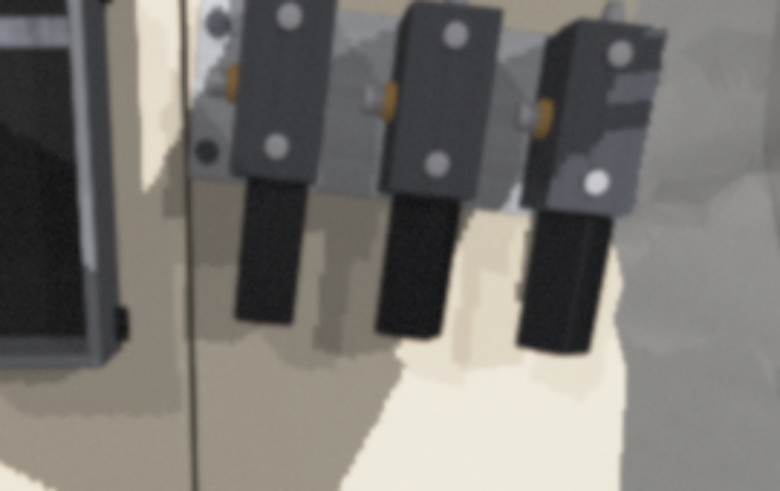

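```bash
python3 - <<'E'
from h import *
import pickle
np.set_printoptions(precision=1,suppress=True)
d=pickle.load(open('w10.pkl','rb')); q=780/270
for i,(u,v),(a,b) in ((2,(265,322),(277,183)),(1,(409,336),(430,198)),(0,(552,350),(572,212))):
    m=np.array([*C[i],32.])-30*AX; L=[-AX[1],AX[0],0]
    for (x,y) in ((u,v),(a,b)):
        w=px2w(d,160+x/q,30+y/q,43); print(i,'along',(w-m)@AX,'lat',(w-m)@L)
s=cam('scene')
cv2.imwrite('pics/s11.png',np.hstack([cv2.resize(s['img'],(512,384)),cv2.resize(s['img'][130:210,260:340],(288,288)).copy() if 0 else cv2.copyMakeBorder(cv2.resize(s['img'][130:210,260:340],(288,288)),0,96,0,0,0)]))
print(blob(cam('top'),(3,120,80),(20,255,255),22,(585,212),30))
E
```

```text
2 along -49.82994844192986 lat -2.4798433792245325
2 along -2.060998753421645 lat -1.6666405907414066
1 along -49.368188705265915 lat -0.32099201055531307
1 along -1.4546705987744708 lat -0.7475351681090768
0 along -48.83065101837718 lat 1.7406529415770111
0 along -0.8106321305491035 lat 3.555197825092748
(array([584.1, 210.8]), np.float64(97.68692338804183), np.float64(20.996703445948764), np.float64(0.02764675975854948))
```

View pics/s11.png

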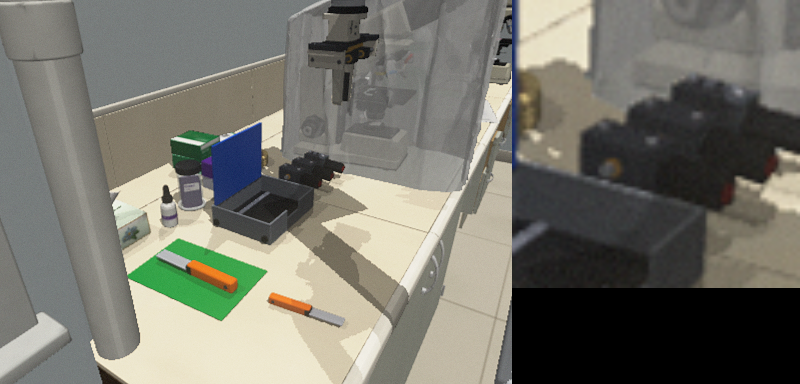

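```bash
python3 -c "
from h import *
print(robot.hand_in(),robot.current_t())"
```

```text
the job is handed in; nothing more can be done
the job is handed in; nothing more can be done
```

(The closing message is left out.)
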